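# Set the tape dispenser and feed a strip

## Robot

A 7-joint arm with a two-finger parallel gripper is mounted at the origin on the work surface. World frame = base frame: x ahead of the robot, y to its left, z up, the work surface at z = 0. Lengths are in m, angles in degrees, forces in N, time in s.
With the tool pointing down it reaches from about 0.425 to 0.925 m from the base axis. Payload 6.8 kg.
Tool frame: the origin (TCP) lies midway between the tips of the shut fingers; the grasp point (between the pads) lies r.tcp_to_grasp behind it (r.tcp_to_grasp is the distance from the TCP to the grasp point, in m); z points along the fingers, y is the line along which they close (so a half turn about z gives the same grasp; the last joint's range is limited). The gripper opens to 88 mm and grips with 3 to 60 N. Pads are 20 mm wide; open, the fingers measure 115 mm over their backs; the gripper's body (75 mm by 178 mm) begins 61 mm behind the grasp point.
Start: joints at [62.848, 27.33, 1.283, 89.118, -0.659, 63.558, -4.761], TCP at [0.241, -0.63, 0.223] pointing down, gripper open.
Joint ranges: [-169.35, 169.35], [-19.33, 120.38], [-80.79, 83.38], [13.8, 139.57], [-78.32, 258.32], [9.67, 109.79], [-169.56, 169.56]. Speed limits (degrees/s): [136.94, 136.94, 180, 180, 180, 180, 180].

## Interface

Orientations are given as a 3x3 rotation matrix whose columns are the frame's x, y, z axes.
In Python, from cell import readout, read_camera, camera_info, hand_in, r gives the robot as it stands. The module is installed in compiled form; this text tells all that it offers.
- The arm moves only by the tool send_rows, never from a script. Its argument "plan" is text: rows parted by semicolons, each of 7 numbers parted by spaces: the shift along the world's x, y, z normalised to -1 to 1, where 1 is 0.1 m, then the turn, a rotation vector about the world's x, y, z normalised to -1 to 1, where 1 is 90 degrees, then the opening, from 0 (shut) to 1 (fully open). A call has 1 to 12 rows; each row is the pose to reach, as a shift and turn from the pose commanded when the call began; what a row does not reach only later rows make up. A row lasts 1/12 s, in which the tool goes at most 41.7 mm and 7.16 degrees, less where a joint would pass 70% of its speed; a pose out of reach is approached as far as the arm can. A call with a number of a shift or a turn outside -1 to 1 is refused whole. A call with a gripper value outside its range is refused whole. The fingers move at their own pace and stop on an object; "grip_force" is the grip in N (left out, the last holds). Time passes only in rows, so rows that repeat a pose let the fingers close. It gives the time, the measured TCP pose, the force, the opening and the grip force at its end, in the units of the state.
- readout.state(): the state, without advancing time (a new reading comes with each control period).
- read_camera(name): name is "scene" or "top" or "wrist"; returns the picture (420x560x3 uint8, red, green, blue); there is no depth.
- camera_info(name): a dict with "fx", "fy", "cx", "cy" (pixels), "k1" (the pictures are not rectified: a ray, as slopes to the right and down, at radius r is drawn at 1 + k1 r^2 times it, then the intrinsics apply), "extrinsics" (4x4, takes a point from camera to world coordinates). Camera axes: x right, y down, z forward; pixel columns grow to the right and rows downward; lengths in m; the calibration is good to about 2 mm. A picture is of the moment at which its call begins: read the wrist's pose just before it. camera_info takes no time and is no camera call; for the wrist camera it gives the pose at the moment of the call.
- hand_in(): hands the job in; it is judged then, once.
The state is a dict: "time": time; "q": joint angles; "joint_vel": joint speeds; "joint_efforts": joint torques, N m; "tool_pos": TCP position; "eef_rot": TCP orientation; "ft_force": force on the tool from outside, world axes, zero at the start; "moment": the same for the moment, N m; "finger_gap": finger opening in m; "gripper_force": force on a finger pad.
Only numpy, scipy, OpenCV 4.12 (cv2) and the standard library are available. Lean on these libraries where they do the work, as an engineer would, in place of code of your own. Each camera call takes 0.05 s, during which the arm holds its last target. There are 200 camera calls.

## Task

On the tape dispenser, push the black selector pointer round the dial with a finger until it points straight at the tall peg (not the short one), and then push the feed lever on the dispenser's side all the way over to its stop, away from the robot. Only push: do not pull the pointer up off the dial, and leave all the loose things where they stand. Leave the pointer set and the lever over.

Things in the scene. Friction and masses are not known exactly. Their poses are not given: they have to be found in the camera images.
- dispenser: white tape dispenser, bolted to the table: 340 mm long (its x), 200 mm wide (its y), flat top 100 mm above the table. Origin: centre of its underside, on the table. Its -x end (with a steel lip 30 mm above the table that reaches 220 mm from the origin) is turned roughly to the robot; x points to the rear, where a guard rises to 170 mm above the table (from 115 mm behind the origin), y to the left, z up. On its top lies a round aluminium dial plate, 196 mm across, 6 mm thick
- pivot (a point): centre of the dial on the plate's top face, 106 mm above the table, on the pointer's vertical turning axis; 50 mm ahead (-x) of the dispenser's origin; axes as the dispenser's
- pointer (a joint): angle of the pointer, rad: 0 when it points along the dispenser's -x (to the robot); grows anticlockwise seen from above (pointing to the dispenser's -y at +1.57, to +y at -1.57); stops at -2 and 2. It turns stiffly (about 0.06 N m, that is 1 to 2 N at mid arm) and stays where it is left. It sits on a sprung spindle and could be pulled up by about 20 mm, which is wrong
- pointer_tip (a point): end of the pointer, 72 mm from its axis and 14 mm above the dial plate. Black pointer: round hub 32 mm across, 30 mm tall, and a radial arm 12 mm wide that stands from 4 to 24 mm above the plate out to 62 mm from the axis, then a 6 mm wide nose to 72 mm. The point's -x axis points outward along the arm, y across it, z up
- tall_peg: fixed black peg 16 mm across, 40 mm tall, standing on the dial plate 81 to 88 mm from the dial's centre, on its left or right side (which one varies), just beyond the pointer's sweep; origin: centre of its foot, 106 mm above the table
- short_peg: fixed black peg 16 mm across, only 10 mm tall, on the other side of the dial plate; origin: centre of its foot
- feed_lever (a joint): angle of the feed lever, rad: 0 when it leans 0.6 rad from upright towards the dispenser's -x (the robot); grows as it swings to +x, upright at 0.6; end stop at 1.0. It starts between 0 and 0.25. Friction holds it (about 0.15 N m, some 2 N at the knob) and it stays where it is left
- lever_knob (a point): centre of the round black knob (28 mm across) on top of the feed lever, a 12 mm thick steel rod; the knob is 100 mm from the lever's axis. That axis is level, along the dispenser's y, 70 mm above the table, 40 mm ahead (-x) of the dispenser's origin; the lever swings in the upright plane 135 mm to the right (-y) of the origin, 35 mm clear of the dispenser's side wall
- jar: small closed amber jar, 44 mm across, 55 mm tall, loose on top of the dispenser behind the dial; loose, to be left alone; origin: centre of its underside
- tape_roll: roll of tape lying flat, 100 mm across, 60 mm tall, on the table to the right (dispenser -y) of the lever; loose, to be left alone; origin: centre of its underside
- amber_bottle: amber bottle, 48 mm across, 110 mm tall, standing to the left (dispenser +y) of the dispenser; loose, to be left alone; origin: centre of its underside
- white_bottle: white bottle, 70 mm across, 190 mm tall, on the left of the table; loose, to be left alone; origin: centre of its underside
- basket: white open basket 240 x 110 x 60 mm, on the left of the table; loose, to be left alone; origin: centre of its underside
- calculator: grey desk calculator 150 x 75 x 18 mm, lying on the right of the table; loose, to be left alone; origin: centre of its underside
- glove_box: carton of gloves 240 x 120 x 85 mm, on the right of the table; loose, to be left alone; origin: centre of its underside

How it is judged:
By the outcome, as a careful person would: the job done as asked, in the order asked, and still so for the second after the job is handed in, with the robot touching nothing.
It also fails if it takes over 56 s, if anything falls off the work surface, if the arm or the gripper's body presses on something with over 40 N, if the wrist force passes 120 N, or if a joint passes its speed limit or range.

## Working session

There is one attempt and no reset: what is moved stays moved. The work goes in short steps, Python scripts to look and compute and a tool call to move; the robot and the scene stay as the last step left them, time stands still between calls to the robot, and variables do not carry over. Pictures are saved under pics/ and viewed, at most 10 in all, crops included, and the job is handed in when it is done.

Besides the shell and the picture viewer there is one more tool, called after "Emit:" as a command line: name --argument value ..., lists and objects as JSON in quotes. send_rows: Moves the arm, as the interface text tells. Its arguments: {"type":"object","properties":{"plan":{"type":"string"},"grip_force":{"type":"number"}},"required":["plan"]}

```bash
mkdir -p pics; cat > h.py <<'E'
import numpy as np, cv2
from cell import readout, read_camera, camera_info, hand_in, r
def ray(ci,u,v):
    K=np.array([[ci["fx"],0,ci["cx"]],[0,ci["fy"],ci["cy"]],[0,0,1.]])
    p=cv2.undistortPoints(np.array([[[u,v]]],float),K,np.array([ci["k1"],0,0,0.]))[0,0]
    T=np.array(ci["extrinsics"]); return T[:3,3],T[:3,:3]@np.array([p[0],p[1],1])
def onz(ci,u,v,z):
    o,d=ray(ci,u,v); return o+d*(z-o[2])/d[2]
def proj(ci,P):
    T=np.linalg.inv(np.array(ci["extrinsics"])); c=T[:3,:3]@np.array(P)+T[:3,3]
    x,y=c[:2]/c[2]; f=1+ci["k1"]*(x*x+y*y)
    return ci["fx"]*x*f+ci["cx"],ci["fy"]*y*f+ci["cy"]
E
python3 - <<'E'
from h import *
for n in("scene","top"):
    cv2.imwrite(f"pics/{n}0.png",read_camera(n)[:,:,::-1]); c=camera_info(n)
    print(n,{k:(np.round(v,3).tolist()) for k,v in c.items() if k in("fx","cx","cy","k1","extrinsics")})
s=readout.state();print(s["time"],s["tool_pos"],s["finger_gap"],np.round(s["eef_rot"],3).tolist(),r.tcp_to_grasp)
E
```

```text
scene {'fx': 384.844, 'cx': 280.461, 'cy': 205.699, 'k1': -0.112, 'extrinsics': [[-0.158, 0.728, -0.667, 1.205], [0.987, 0.104, -0.121, 0.119], [-0.018, -0.677, -0.735, 0.863], [0.0, 0.0, 0.0, 1.0]]}
top {'fx': 392.879, 'cx': 280.537, 'cy': 209.846, 'k1': -0.024, 'extrinsics': [[-0.021, -0.992, 0.122, 0.352], [-1.0, 0.018, -0.024, -0.004], [0.021, -0.123, -0.992, 1.382], [0.0, 0.0, 0.0, 1.0]]}
0.1 [ 0.24123007 -0.62984448  0.22177788] 0.08784541450072521 [[0.934, 0.358, -0.001], [0.358, -0.934, 0.001], [-0.0, -0.002, -1.0]] 0.0187
```

View pics/scene0.png

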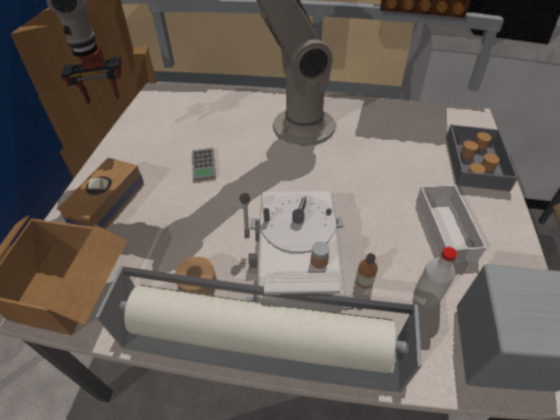

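View pics/top0.png

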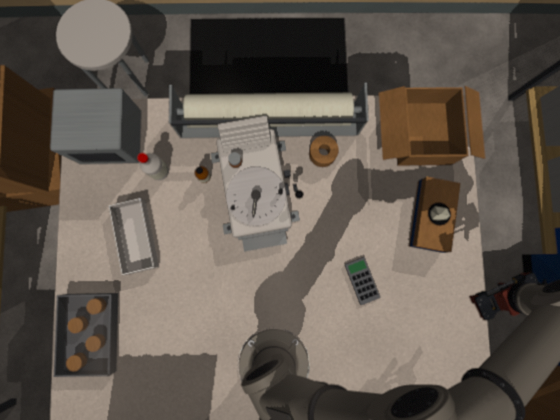

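The top view shows the dispenser at about (255,190), with the pointer aimed roughly at the robot, the hub near (256,192) and the lever knob near (299,194). The scene view shows the knob at (245,199) and the pegs at about (267,213) and (329,212). I'll enlarge both.

```bash
python3 - <<'E'
from h import *
a=cv2.imread("pics/top0.png")[110:250,205:345]; b=cv2.imread("pics/scene0.png")[180:300,225:365]
a=cv2.resize(a,(560,560),interpolation=3)[:, :]; b=cv2.resize(b,None,fx=4,fy=4,interpolation=3)
a=cv2.resize(a,(400,400)); b=cv2.resize(b,(400,343))
o=np.zeros((400,800,3),np.uint8);o[:,:400]=a;o[:343,400:]=b
cv2.imwrite("pics/crop.png",o)
E
```

```text
(no output)
```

View pics/crop.png

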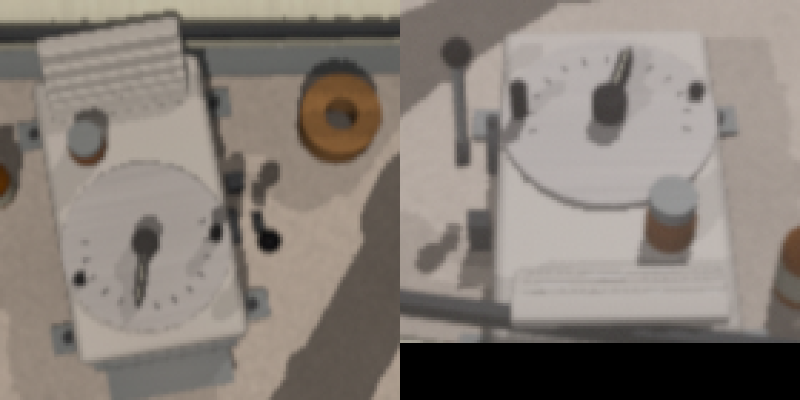

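In the crop, the tall peg is on the robot's right: scene crop (519,100), top crop (216,232). The short peg is on the left at (80,279). The pointer hub is at (145,240) with its tip at (138,305), and the knob is at (268,240).

```bash
python3 - <<'E'
from h import *
t=camera_info("top"); s=camera_info("scene")
T=lambda u,v,z:onz(t,205+u/2.857,110+v/2.857,z)
S=lambda u,v,z:onz(s,225+(u-400)/2.857,180+v/2.857,z)
for n,p in dict(hub=T(145,235,.136),hubS=S(609,93,.136),tip=T(139,306,.125),tipS=S(629,50,.125),tallTop=T(216,227,.146),tallTopS=S(518,85,.146),tallfootS=S(520,116,.106),short=T(80,277,.116),shortS=S(697,87,.116),
  FL=T(80,362,.1),FR=T(245,335,.1),RRw=T(187,58,.1),jar=T(87,137,.155),jarS=S(672,195,.155),roll=T(340,113,.06),plateTop=T(145,161,.106),plateBot=T(148,331,.106),plateL=T(61,240,.106),plateR=T(230,240,.106)).items(): print(n,p.round(3))
# knob: two rays
o1,d1=ray(t,205+268/2.857,110+240/2.857);o2,d2=ray(s,225+57/2.857,180+52/2.857)
k=np.linalg.lstsq(np.c_[d1,-d2],o2-o1,rcond=None)[0];print("knob",o1+k[0]*d1,o2+k[1]*d2)
E
```

```text
hub [0.564 0.045 0.136]
hubS [0.562 0.048 0.136]
tip [0.485 0.053 0.125]
tipS [0.497 0.058 0.125]
tallTop [ 0.57  -0.035  0.146]
tallTopS [ 0.573 -0.032  0.146]
tallfootS [ 0.575 -0.031  0.106]
short [0.52  0.12  0.116]
shortS [0.526 0.124 0.116]
FL [0.425 0.122 0.1  ]
FR [ 0.452 -0.067  0.1  ]
RRw [ 0.781 -0.006  0.1  ]
jar [0.673 0.107 0.155]
jarS [0.68  0.113 0.155]
roll [ 0.723 -0.191  0.06 ]
plateTop [0.656 0.045 0.106]
plateBot [0.458 0.044 0.106]
plateL [0.565 0.142 0.106]
plateR [ 0.561 -0.052  0.106]
knob [ 0.55226113 -0.09210764  0.15732497] [ 0.55191893 -0.09045112  0.15714994]
```

Emit:
send_rows --plan "0.13 0.33 0.1 0 0 -0.05 0; 0.26 0.66 0.2 0 0 -0.1 0; 0.4 1 0.3 0 0 -0.135 0; 0.4 1 0.3 0 0 -0.135 0" --grip_force 20

```text
time: 0.43
tool_pos: [0.2865, -0.5246, 0.2543]
eef_rot: [[0.987, 0.158, 0.003], [0.158, -0.987, 0.002], [0.004, -0.001, -1.0]]
ft_force: [0.2, -0.5, 0.1]
finger_gap: 0.0647
gripper_force: 0.0
```

Emit:
send_rows --plan "0.13 0.33 0 0 0 0 0; 0.26 0.66 0 0 0 0 0; 0.4 1 0 0 0 0 0"

```text
time: 0.68
tool_pos: [0.3212, -0.4293, 0.2523]
eef_rot: [[0.988, 0.152, -0.001], [0.152, -0.988, 0.0], [-0.0, -0.0, -1.0]]
ft_force: [0.3, 0.2, 0.7]
finger_gap: 0.0451
gripper_force: 0.0
```

Emit:
send_rows --plan "0.13 0.33 0 0 0 0 0; 0.26 0.66 0 0 0 0 0; 0.4 1 0 0 0 0 0"

```text
time: 0.93
tool_pos: [0.3614, -0.3289, 0.2525]
eef_rot: [[0.988, 0.153, -0.0], [0.153, -0.988, -0.0], [-0.0, -0.0, -1.0]]
ft_force: [1.6, -0.5, 0.2]
finger_gap: 0.0249
gripper_force: 0.0
```

Emit:
send_rows --plan "0.13 0.33 0 0 0 0 0; 0.26 0.66 0 0 0 0 0; 0.4 1 0 0 0 0 0"

```text
time: 1.18
tool_pos: [0.4014, -0.2289, 0.2526]
eef_rot: [[0.988, 0.153, -0.0], [0.153, -0.988, -0.0], [-0.0, 0.0, -1.0]]
ft_force: [0.8, -0.3, -0.7]
finger_gap: 0.0044
gripper_force: 0.0
```

Emit:
send_rows --plan "0.13 0.33 0 0 0 0 0; 0.26 0.66 0 0 0 0 0; 0.4 1 0 0 0 0 0"

```text
time: 1.43
tool_pos: [0.4415, -0.1289, 0.2526]
eef_rot: [[0.988, 0.153, -0.0], [0.153, -0.988, -0.0], [-0.0, 0.0, -1.0]]
ft_force: [0.4, -0.3, 0.6]
finger_gap: 0.0007
gripper_force: 0.0
```

Emit:
send_rows --plan "0.13 0.33 0 0 0 0 0; 0.26 0.66 0 0 0 0 0; 0.4 1 0 0 0 0 0; 0.4 1 0 0 0 0 0; 0.4 1 0 0 0 0 0"

```text
time: 1.85
tool_pos: [0.4818, -0.0283, 0.2524]
eef_rot: [[0.987, 0.158, -0.0], [0.158, -0.987, 0.001], [-0.0, -0.001, -1.0]]
ft_force: [-0.1, -1.4, -0.8]
finger_gap: 0.0006
gripper_force: 0.0
```

```bash
python3 - <<'E'
from h import *
import pickle
s=readout.state();print(s["time"],s["tool_pos"],s["finger_gap"],np.round(s["eef_rot"],3).tolist(),np.round(s["q"],1))
c=camera_info("wrist");cv2.imwrite("pics/w1.png",read_camera("wrist")[:,:,::-1]);pickle.dump(c,open("w1.pkl","wb"))
E
```

```text
1.85 [ 0.48181305 -0.02830149  0.25243175] 0.0005681177854772539 [[0.987, 0.158, -0.0], [0.158, -0.987, 0.001], [-0.0, -0.001, -1.0]] [ 15.4   8.7 -21.4 111.4   3.6  60.5 -88.5]
```

View pics/w1.png

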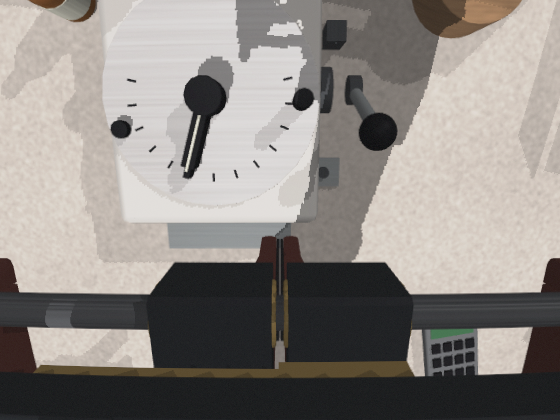

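The wrist view shows the hub top at (205,94), the pointer nose at (189,176), the tall peg top at (303,99), the short peg at (121,129) and the knob at (378,131).

```bash
python3 - <<'E'
from h import *
import pickle
c=pickle.load(open("w1.pkl","rb"))
W=lambda u,v,z:onz(c,u,v,z)
im=cv2.imread("pics/w1.png"); g=im.max(2)<45
n,l,st,ce=cv2.connectedComponentsWithStats((g[:225]).astype(np.uint8))
for i in range(1,n):
    if st[i,4]>150: print(st[i],ce[i].round(1))
P={}
for n,p in dict(hub=W(205,94,.136),tip=W(189,177,.122),tall=W(303,99,.146),short=W(121,129,.116),knob=W(378,131,.158),FL=W(123,222,.1),FR=W(302,218,.1),pl=W(103,90,.106)).items(): P[n]=p; print(n,p.round(4))
for a in ("tip","tall","short"):
    d=P[a]-P["hub"]; print(a,np.hypot(*d[:2]).round(4),np.degrees(np.arctan2(d[1],d[0])).round(1))
d=P["FR"]-P["FL"];print("yaw",np.degrees(np.arctan2(d[0],-d[1])))
E
```

```text
[323  23  23  26 212] [330.4  41.3]
[ 182   76   44  102 2073] [201.3 113.3]
[292  88  22  23 337] [302.6  99. ]
[ 359  113   38   38 1107] [377.6 131.3]
[111 121  20  17 260] [120.4 128.7]
hub [0.5627 0.045  0.136 ]
tip [0.4911 0.0547 0.122 ]
tall [ 0.5702 -0.0328  0.146 ]
short [0.5234 0.1205 0.116 ]
knob [ 0.5555 -0.0922  0.158 ]
FL [0.4316 0.1217 0.1   ]
FR [ 0.4638 -0.0537  0.1   ]
pl [0.5545 0.1433 0.106 ]
tip 0.0723 172.3
tall 0.0781 -84.5
short 0.0851 117.5
yaw 10.39405099228016
```

Emit:
send_rows --plan "0.12 0.33 0 0 0 0 0; 0.24 0.66 0 0 0 0 0; 0.36 1 0 0 0 0 0; 0.36 1 0 0 0 0 0"

```text
time: 2.23
tool_pos: [0.5185, 0.0751, 0.2529]
eef_rot: [[0.987, 0.159, 0.001], [0.159, -0.987, 0.003], [0.002, -0.003, -1.0]]
ft_force: [0.4, 0.6, -0.4]
finger_gap: 0.0004
gripper_force: 0.0
```

Emit:
send_rows --plan "0 0.13 -0.25 0 0 0 0; 0 0.13 -0.5 0 0 0 0; 0 0.13 -0.75 0 0 0 0; 0 0.13 -1 0 0 0 0; 0 0.13 -1 0 0 0 0; 0 0.13 -1 0 0 0 0"

```text
time: 2.73
tool_pos: [0.5166, 0.0808, 0.1519]
eef_rot: [[0.988, 0.151, -0.003], [0.151, -0.988, -0.001], [-0.003, 0.001, -1.0]]
ft_force: [0.5, 0.4, 0.7]
finger_gap: 0.0003
gripper_force: 0.0
```

Emit:
send_rows --plan "0 0 -0.12 0 0 0 0; 0 0 -0.24 0 0 0 0; 0 0 -0.36 0 0 0 0; 0 0 -0.36 0 0 0 0; 0 0 -0.36 0 0 0 0"

```text
time: 3.15
tool_pos: [0.5169, 0.0825, 0.116]
eef_rot: [[0.988, 0.153, -0.002], [0.153, -0.988, -0.0], [-0.002, 0.0, -1.0]]
ft_force: [0.1, 0.8, -0.3]
finger_gap: 0.0004
gripper_force: 0.0
```

Emit:
send_rows --plan "-0.02 -0.1 0 0 0 0 0; -0.04 -0.21 0 0 0 0 0; -0.05 -0.28 0 0 0 0 0; -0.06 -0.35 0 0 0 0 0; -0.05 -0.43 0 0 0 0 0; -0.04 -0.49 0 0 0 0 0; -0.03 -0.55 0 0 0 0 0; 0 -0.6 0 0 0 0 0; 0.02 -0.65 0 0 0 0 0; 0.05 -0.69 0 0 0 0 0; 0.08 -0.72 0 0 0 0 0; 0.08 -0.72 0 0 0 0 0"

```text
time: 4.15
tool_pos: [0.526, 0.0096, 0.1165]
eef_rot: [[0.988, 0.152, -0.0], [0.152, -0.988, -0.001], [-0.0, 0.001, -1.0]]
ft_force: [-0.8, 0.0, -0.6]
finger_gap: 0.0003
gripper_force: 0.1
```

```bash
python3 - <<'E'
from h import *
import pickle
s=readout.state();print(s["time"],s["tool_pos"],s["ft_force"])
a=read_camera("top")[150:250,205:325,::-1];b=read_camera("scene")[180:280,225:345,::-1]
o=np.hstack([cv2.resize(a,(396,330),interpolation=3),cv2.resize(b,(396,330),interpolation=3)]);cv2.imwrite("pics/c2.png",o)
E
```

```text
4.15 [0.52597009 0.00956355 0.1164939 ] [-0.78499295  0.04194635 -0.5650302 ]
```

View pics/c2.png

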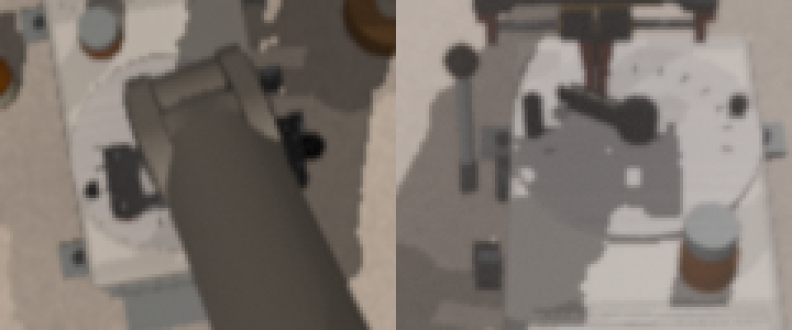

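The pointer has swung to the right: in the scene crop the hub is at (638,115), the nose at (562,92) and the tall peg at (533,110). I'll push most of the remaining angle and then measure with the wrist camera.

Emit:
send_rows --plan "0.04 -0.03 0 0 0 0 0; 0.08 -0.05 0 0 0 0 0; 0.12 -0.06 0 0 0 0 0; 0.16 -0.07 0 0 0 0 0; 0.19 -0.08 0 0 0 0 0; 0.19 -0.08 0 0 0 0 0; 0.19 -0.08 0 0 0 0 0"

```text
time: 4.83
tool_pos: [0.545, 0.0023, 0.1167]
eef_rot: [[0.988, 0.153, 0.001], [0.153, -0.988, -0.0], [0.001, 0.0, -1.0]]
ft_force: [-0.6, 1.2, 0.2]
finger_gap: 0.0007
gripper_force: 0.0
```

```bash
python3 - <<'E'
from h import *
import pickle
s=readout.state();print(s["time"],s["tool_pos"],s["ft_force"])
c=camera_info("wrist");w=read_camera("wrist")[:,:,::-1];cv2.imwrite("pics/w3.png",w);pickle.dump(c,open("w3.pkl","wb"))
b=read_camera("scene")[180:280,225:345,::-1];cv2.imwrite("pics/s3.png",b)
o=np.zeros((420,800,3),np.uint8);o[:300,:400]=cv2.resize(w,(400,300));o[:333,400:]=cv2.resize(b,(400,333),interpolation=3);cv2.imwrite("pics/c3.png",o)
for n,p in dict(hub=(.562,.0455,.136),tall=(.5715,-.0335,.146),tip=(.571,-.026,.125)).items(): print(n,np.round(proj(c,p)))
E
```

```text
4.8333 [0.54495063 0.00234488 0.11667116] [-0.60754429  1.17850087  0.21817419]
hub [190. 224.]
tall [373. 236.]
tip [345. 221.]
```

View pics/c3.png

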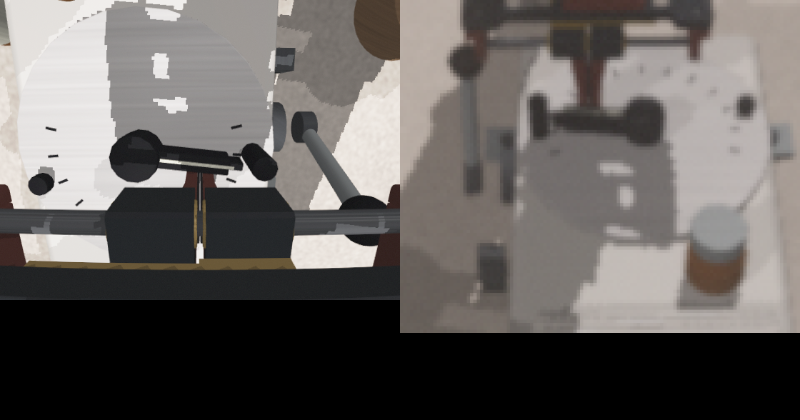

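The wrist view shows the nose end near (242,162) in the crop, with the tall peg's foot near (250,150), so the pointer is close but slightly short. I'll enlarge it for a measurement.

```bash
python3 - <<'E'
import cv2
w=cv2.imread("pics/w3.png")[170:270,140:400];cv2.imwrite("pics/c4.png",cv2.resize(w,(780,300),interpolation=3))
E
```

```text
(no output)
```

View pics/c4.png

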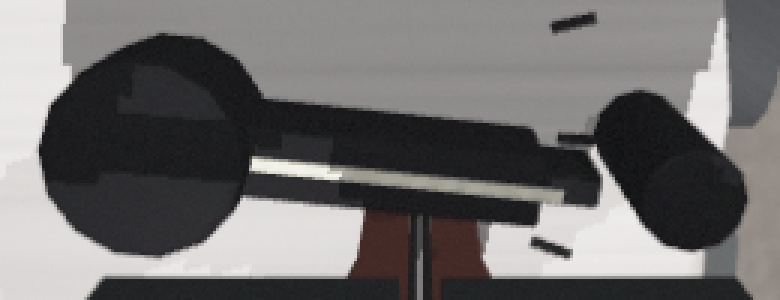

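In the crop, the hub top is centred at (146,152), the white centre line runs from (255,163) to (562,196), and the tall peg's top is centred at (697,200).

```bash
python3 - <<'E'
from h import *
import pickle
c=pickle.load(open("w3.pkl","rb"))
W=lambda u,v,z:onz(c,140+u/3,170+v/3,z)
h=W(146,152,.136);a=W(255,163,.130);b=W(562,196,.130);p=W(697,200,.146);n=W(600,193,.130)
A=lambda d:np.degrees(np.arctan2(d[1],d[0])).round(1)
print(h,p,n,b);print("line",A(b-a),"hub-nose",A(n-h),"hub-peg",A(p-h),np.hypot(*(p-h)[:2]),np.hypot(*(n-h)[:2]))
s=camera_info("scene") # foot/top of peg predicted in scene crop
print("foot check",[(np.array(proj(c,[p[0],p[1],.106]))-[140,170])*3])
E
```

```text
[0.56327304 0.04636249 0.136     ] [ 0.57127748 -0.03347545  0.146     ] [ 0.56546522 -0.02352831  0.13      ] [ 0.56407554 -0.01769044  0.13      ]
line -87.7 hub-nose -88.2 hub-peg -84.3 0.08023818513118357 0.06992516405809171
foot check [array([636.74231063, 128.49279392])]
```

Emit:
send_rows --plan "0.01 0 0 0 0 0 0; 0.02 0 0 0 0 0 0; 0.03 0 0 0 0 0 0; 0.037 0 0 0 0 0 0; 0.037 0 0 0 0 0 0; 0.037 0 0 0 0 0 0"

```text
time: 5.43
tool_pos: [0.5482, 0.0025, 0.1167]
eef_rot: [[0.988, 0.153, 0.0], [0.153, -0.988, -0.0], [0.0, 0.0, -1.0]]
ft_force: [-1.1, -1.1, 0.3]
finger_gap: 0.0003
gripper_force: 0.4
```

```bash
python3 - <<'E'
from h import *
import pickle
s=readout.state();print(s["time"],s["tool_pos"],s["ft_force"])
c=camera_info("wrist");w=read_camera("wrist")[:,:,::-1];pickle.dump(c,open("w4.pkl","wb"))
cv2.imwrite("pics/c5.png",cv2.resize(w[170:270,140:400],(780,300),interpolation=3))
E
```

```text
5.4333 [0.54819649 0.00249777 0.11666165] [-1.05091205 -1.1492012   0.25911901]
```

View pics/c5.png

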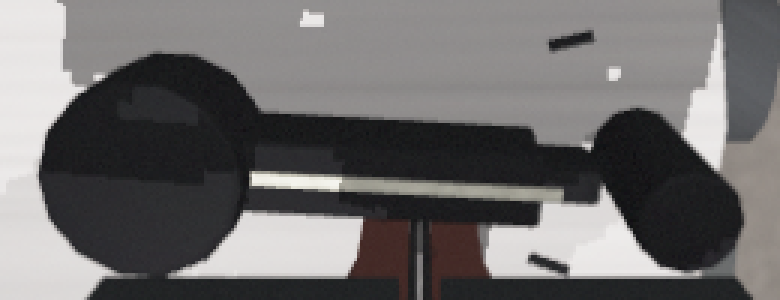

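Here the hub top is at (145,172), the white line runs from (250,179) to (562,195), the nose end is at (600,189), and the peg top is at (694,221).

```bash
python3 - <<'E'
from h import *
import pickle
c=pickle.load(open("w4.pkl","rb"))
W=lambda u,v,z:onz(c,140+u/3,170+v/3,z)
h=W(145,172,.136);a=W(250,179,.130);b=W(562,195,.130);p=W(694,221,.146);n=W(600,190,.130)
A=lambda d:np.degrees(np.arctan2(d[1],d[0])).round(1)
print(h,p);print("line",A(b-a),"hub-nose",A(n-h),"nose from mean pivot",A(n-[.5628,.0458,.13]),"hub-peg",A(p-h),"line-peg",A(p-a))
E
```

```text
[0.56336297 0.0463988  0.136     ] [ 0.57140511 -0.03355683  0.146     ]
line -84.4 hub-nose -85.2 nose from mean pivot -84.7 hub-peg -84.3 line-peg -82.3
```

Emit:
send_rows --plan "0.004 0 0 0 0 0 0; 0.006 0 0 0 0 0 0; 0.006 0 0 0 0 0 0; -0.05 0 0 0 0 0 0; -0.15 -0.02 0 0 0 0 0; -0.25 -0.04 0 0 0 0 0; -0.28 -0.04 0.2 0 0 0 0; -0.28 -0.04 0.5 0 0 0 0; -0.28 -0.04 0.8 0 0 0 0; -0.28 -0.04 1 0 0 0 0; -0.28 -0.04 1 0 0 0 0"

```text
time: 6.4
tool_pos: [0.5218, -0.0011, 0.221]
eef_rot: [[0.988, 0.153, 0.008], [0.153, -0.988, -0.0], [0.008, 0.001, -1.0]]
ft_force: [0.7, 0.2, 0.8]
finger_gap: 0.0008
gripper_force: 0.0
```

Emit:
send_rows --plan "-0.04 -0.3 0 0 0 0 0; -0.08 -0.6 0 0 0 0 0; -0.12 -0.98 0 0 0 0 0; -0.12 -0.98 0 0 0 0 0; -0.12 -0.98 -0.2 0 0 0 0; -0.12 -0.98 -0.45 0 0 0 0; -0.12 -0.98 -0.7 0 0 0 0; -0.12 -0.98 -0.7 0 0 0 0; -0.12 -0.98 -0.7 0 0 0 0"

```text
time: 7.15
tool_pos: [0.5063, -0.0991, 0.1455]
eef_rot: [[0.988, 0.153, -0.004], [0.153, -0.988, 0.001], [-0.004, -0.001, -1.0]]
ft_force: [0.4, 0.4, 0.5]
finger_gap: 0.0005
gripper_force: 0.0
```

```bash
python3 - <<'E'
from h import *
s=readout.state();print(s["time"],s["tool_pos"],s["ft_force"])
w=read_camera("wrist")[:,:,::-1];b=read_camera("scene")[160:280,205:345,::-1]
o=np.zeros((343,800,3),np.uint8);o[:300,:400]=cv2.resize(w,(400,300));o[:,400:]=cv2.resize(b,(400,343),interpolation=3);cv2.imwrite("pics/c6.png",o)
E
```

```text
7.15 [ 0.50634837 -0.09909533  0.14546339] [0.36139332 0.37025073 0.46439559]
```

View pics/c6.png

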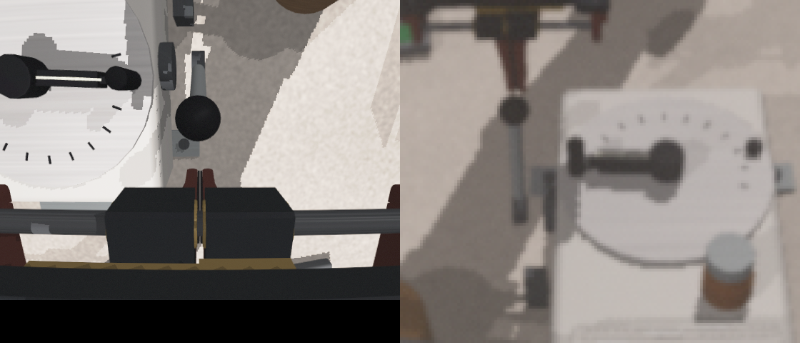

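The pointer line runs into the tall peg, and the knob sits straight ahead of the fingertips. Now I'll push the lever.

Emit:
send_rows --plan "0.1 0.02 0 0 0 0 0; 0.2 0.03 0 0 0 0 0; 0.28 0.04 0 0 0 0 0; 0.36 0.05 0 0 0 0 0; 0.44 0.07 0 0 0 0 0; 0.52 0.08 0 0 0 0 0; 0.6 0.09 0 0 0 0 0; 0.68 0.1 0 0 0 0 0; 0.76 0.11 0 0 0 0 0; 0.84 0.13 0 0 0 0 0; 0.9 0.14 0 0 0 0 0; 0.9 0.14 0 0 0 0 0"

```text
time: 8.25
tool_pos: [0.5994, -0.0849, 0.1464]
eef_rot: [[0.988, 0.154, 0.001], [0.154, -0.988, 0.0], [0.001, -0.0, -1.0]]
ft_force: [-0.2, -0.5, 0.2]
finger_gap: 0.0007
gripper_force: 0.0
```

Emit:
send_rows --plan "0.03 0 0 0 0 0 0; 0.06 0.01 0 0 0 0 0; 0.09 0.01 0 0 0 0 0; 0.09 0.01 0 0 0 0 0"

```text
time: 8.58
tool_pos: [0.6073, -0.0844, 0.1465]
eef_rot: [[0.988, 0.153, -0.0], [0.153, -0.988, -0.0], [-0.0, 0.0, -1.0]]
ft_force: [-0.1, 0.0, -1.6]
finger_gap: 0.0004
gripper_force: 0.5
```

Emit:
send_rows --plan "0.02 0 0 0 0 0 0; 0.04 0.01 0 0 0 0 0; 0.04 0.01 0 0 0 0 0"

```text
time: 8.83
tool_pos: [0.6079, -0.0843, 0.1463]
eef_rot: [[0.988, 0.152, -0.007], [0.152, -0.988, -0.001], [-0.007, 0.0, -1.0]]
ft_force: [-12.4, -1.5, 6.2]
finger_gap: 0.0005
gripper_force: 5.9
```

Emit:
send_rows --plan "0.02 0 0 0 0 0 0; 0.04 0.01 0 0 0 0 0; 0.04 0.01 0 0 0 0 0"

```text
time: 9.08
tool_pos: [0.6083, -0.0842, 0.1461]
eef_rot: [[0.988, 0.152, -0.015], [0.152, -0.988, -0.003], [-0.015, 0.001, -1.0]]
ft_force: [-23.4, -1.4, 15.1]
finger_gap: 0.0005
gripper_force: 11.8
```

The lever hit its stop at x = 0.608, as predicted. I'll back off and clear.

Emit:
send_rows --plan "-0.1 -0.02 0 0 0 0 0; -0.3 -0.05 0 0 0 0 0; -0.6 -0.09 0 0 0 0 0; -0.9 -0.14 0 0 0 0 0; -0.95 -0.14 0.3 0 0 0 0; -0.95 -0.14 0.6 0 0 0 0; -0.95 -0.14 0.9 0 0 0 0; -0.95 -0.14 0.9 0 0 0 0; -0.95 -0.14 0.9 0 0 0 0"

```text
time: 9.83
tool_pos: [0.5221, -0.0965, 0.2391]
eef_rot: [[0.988, 0.153, 0.006], [0.153, -0.988, -0.001], [0.006, 0.002, -1.0]]
ft_force: [-0.3, -0.1, 0.9]
finger_gap: 0.0002
gripper_force: 0.0
```

```bash
python3 - <<'E'
from h import *
s=readout.state();print(s["time"],s["tool_pos"],s["ft_force"])
w=read_camera("wrist")[:,:,::-1];b=read_camera("scene")[160:280,205:345,::-1]
o=np.zeros((343,800,3),np.uint8);o[:300,:400]=cv2.resize(w,(400,300));o[:,400:]=cv2.resize(b,(400,343),interpolation=3);cv2.imwrite("pics/c7.png",o)
c=camera_info("wrist");print(np.array(proj(c,[.631,-.080,.162]))*.714)
E
```

```text
9.8333 [ 0.52209364 -0.09652597  0.23912592] [-0.2603059  -0.14126805  0.8678112 ]
[200.07751153  39.61317499]
```

View pics/c7.png

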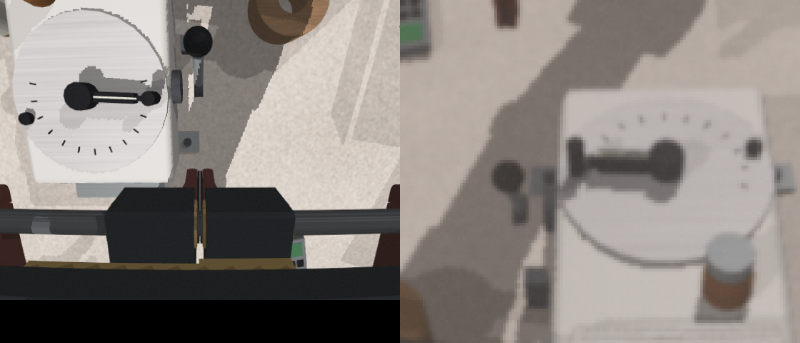

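The knob is at (197,41) in the wrist crop, within a few pixels of where the stop should put it. The pointer still aims at the tall peg at (150,98), and the jar and tape roll haven't moved. Handing in.

```bash
python3 -c "
from cell import hand_in
print(hand_in())"
```

```text
the job is handed in; nothing more can be done
None
```

The pointer is set within about 1° of the tall peg by my last camera measurement, the feed lever is over at its stop, no loose thing was touched, and the job was handed in at about 10 s of the 56 s allowed.

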